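# Stand the tall forming post up on its foot

## Task

On the silversmith's bench lie two steel forming posts. Tip the tall, round-ended one up on the spot until it stands upright by itself on its square foot, keeping the foot down on the bench all the while rather than lifting the post into the air. Leave the short flat-ended post and the copper bowl undisturbed.

Things in the scene. Friction and masses are not known exactly. Their poses are not given: they have to be found in the camera images.
- tall_post_center (a point): centre of the tall post, on its axis, 90 mm from the foot's underside. 180 mm long over all, 0.3 to 0.6 kg: a steel tube 26 mm in diameter with a ball-round end, on a square foot plate 56 x 56 x 10 mm centred on the tube. Its x axis runs along the tube from foot to round end: while lying the round end is 5 degrees lower than the foot; straight up when it stands.
- tall_post_foot (a point): centre of the underside of the tall post's square foot, on the tube's axis; same axes. The post lies with one flat side of the square foot down on the bench, its round end touching the bench, so this point is about 29 mm up; it is at bench height (0) when the post stands.
- short_post_center (a point): centre of the short post, on its axis, 55 mm from the foot's underside. The same tube (26 mm) and foot (56 x 56 x 10 mm), but only 110 mm long and cut off flat at the end; lying on the bench; its x axis runs from foot to flat end. To be left alone.
- cup_rim (a point): centre of the mouth of the small open copper bowl, 72 mm wide and 45 mm high, standing between the two posts. To be left alone.
Not all that is in view belongs to the job. Leave any purple or yellow look-alike of the part that bears tall_post_center alone.

How it is judged:
By the outcome, as a careful person would: the job done as asked, in the order asked, and still so for the second after the job is handed in, with the robot touching nothing.
It also fails if it takes over 38 s, if anything falls off the work surface, if the arm or the gripper's body presses on something with over 40 N, if the wrist force passes 120 N, or if a joint passes its speed limit or range.

## Robot

A 7-joint arm with a two-finger parallel gripper is mounted at the origin on the work surface. World frame = base frame: x ahead of the robot, y to its left, z up, the work surface at z = 0. Lengths are in m, angles in rad, forces in N, time in s.
With the tool pointing down it reaches from about 0.4 to 0.85 m from the base axis. Payload 4.4 kg.
Tool frame: the origin (TCP) lies midway between the tips of the shut fingers; the grasp point (between the pads) lies 19 mm behind it; z points along the fingers, y is the line along which they close (so a half turn about z gives the same grasp; the last joint's range is limited). The gripper opens to 94 mm and grips with 3 to 60 N. Pads are 16 mm wide; open, the fingers measure 119 mm over their backs; the gripper's body (75 mm by 177 mm) begins 78 mm behind the grasp point.
Start: joints at [1.153, 0.628, 0.038, 1.517, -0.027, 0.996, -0.02], TCP at [0.224, -0.61, 0.205] pointing down, gripper open.
Joint ranges: [-3.06, 3.06], [-0.37, 2.12], [-1.25, 1.32], [0.18, 2.47], [-1.1, 4.24], [0.23, 1.98], [-2.94, 2.94]. Speed limits (rad/s): [2.57, 2.57, 3.14, 3.14, 3.14, 3.14, 3.14].

## Interface

Orientations are given as [roll, pitch, yaw] about the fixed x, y, z axes, in that order (R = Rz(yaw) Ry(pitch) Rx(roll)).
In Python, from station import robot gives the robot as it stands.
- The arm moves only by the tool servo_tool, never from a script. Its arguments are lists of equal length, an entry for each row: "claw": the opening, from 0 (shut) to 1 (fully open); "travel": the shift along the tool's x, y, z in m, a list of three; "turn": the turn about the tool's z in rad. A call has 1 to 5 rows; each row shifts and turns the commanded pose from where the row before left it, along the tool's axes as they then stand; what a row does not reach is not made up. A row lasts 1/12 s, in which the tool goes at most 41.7 mm and 7.16 degrees, less where a joint would pass 70% of its speed; a pose out of reach is approached as far as the arm can. A call is refused whole if a number of a shift passes 0.0417 or a number of a turn 0.125, either way. A call with a gripper value outside its range is refused whole. The fingers move at their own pace and stop on an object; the grip force is fixed at half the most. Time passes only in rows, so rows that do not move let the fingers close. It gives the time, the measured TCP pose, the force, the opening and the grip force at its end, in the units of the state.
- robot.sense(): the state, without advancing time (a new reading comes with each control period).
- robot.get_image(name): name is "scene" or "top" or "wrist"; returns the picture (400x640x3 uint8, red, green, blue); there is no depth.
- robot.camera_model(name): a dict with "fx", "fy", "cx", "cy" (pixels), "rvec" (rotation vector, rad) and "tvec" (3), from world to camera coordinates, as OpenCV has them. Camera axes: x right, y down, z forward; pixel columns grow to the right and rows downward; lengths in m; the calibration is good to about 2 mm. A picture is of the moment at which its call begins: read the wrist's pose just before it. camera_model takes no time and is no camera call; for the wrist camera it gives the pose at the moment of the call.
- robot.job_done(): hands the job in; it is judged then, once.
The state is a dict: "t": time; "joint_positions": joint angles; "joint_velocities": joint speeds; "joint_torque": joint torques, N m; "eef_pos": TCP position; "tcp_rot": TCP orientation; "contact_force": force on the tool from outside, world axes, zero at the start; "moment": the same for the moment, N m; "grip_width": finger opening in m; "gripper_force": force on a finger pad.
Only numpy, scipy, OpenCV 4.12 (cv2) and the standard library are available. Lean on these libraries where they do the work, as an engineer would, in place of code of your own. Each camera call takes 0.05 s, during which the arm holds its last target. There are 200 camera calls.

## Working session

There is one attempt and no reset: what is moved stays moved. The work goes in short steps, Python scripts to look and compute and a tool call to move; the robot and the scene stay as the last step left them, time stands still between calls to the robot, and variables do not carry over. Pictures are saved under pics/ and viewed, at most 10 in all, crops included, and the job is handed in when it is done.

Besides the shell and the picture viewer there is one more tool, called after ">>>" as name(argument=value, ...) on one line, values as JSON. servo_tool: Moves the arm, as the interface text tells. Its arguments: {"type":"object","properties":{"claw":{"type":"array","items":{"type":"number"}},"travel":{"type":"array","items":{"type":"array","items":{"type":"number"}}},"turn":{"type":"array","items":{"type":"number"}}},"required":["claw","travel","turn"]}

```bash
ls; mkdir -p pics
python3 - <<'E'
from station import robot
import cv2,numpy as np
s=robot.sense()
print(s)
a=robot.get_image("scene");b=robot.get_image("top")
cv2.imwrite("pics/scene.png",a[:,:,::-1]);cv2.imwrite("pics/top.png",b[:,:,::-1])
for n in("scene","top","wrist"):print(n,robot.camera_model(n))
E
```

```text
pics
{'t': 0.0, 'joint_positions': array([ 1.15315811,  0.62929217,  0.0384262 ,  1.51835671, -0.02701425,
        0.9962982 , -0.01998958]), 'joint_velocities': array([-0.00131014, -0.00221747,  0.00052017, -0.00052653,  0.00078754,
       -0.0016514 ,  0.00059209]), 'joint_torque': array([ 5.14010499e-04, -5.49721706e+01,  1.14302851e+00, -1.86628819e+01,
       -5.23593463e-02,  2.37308932e-02,  1.34841112e-04]), 'eef_pos': array([ 0.22381814, -0.6095461 ,  0.20459242]), 'tcp_rot': array([-3.13975543e+00, -6.80934797e-09,  3.51853879e-01]), 'contact_force': array([ 0.63640749, -0.53992192, -0.0494426 ]), 'moment': array([-0.00418918,  0.05226515,  0.02776655]), 'gripper_force': 0.0, 'grip_width': 0.09340501782363601}
scene {'fx': 440.25421695018235, 'fy': 440.25421695018235, 'cx': 320.2970350107656, 'cy': 194.0630625590968, 'rvec': array([ 1.4971151 ,  1.79221353, -0.95557762]), 'tvec': array([ 0.11986217, -0.17724219,  1.28170297])}
top {'fx': 491.65352824720594, 'fy': 491.65352824720594, 'cx': 327.7976966809354, 'cy': 211.1579719274449, 'rvec': array([ 2.1147819 , -2.15723323,  0.20153308]), 'tvec': array([-0.0642429 ,  0.47404971,  0.99318993])}
wrist {'fx': 331.02777922511547, 'fy': 331.02777922511547, 'cx': 315.72773034193574, 'cy': 198.24468924198493, 'rvec': array([-2.40506618,  1.67987186,  0.21089078]), 'tvec': array([-0.64788629, -0.02534248,  0.39155068])}
```

View pics/top.png

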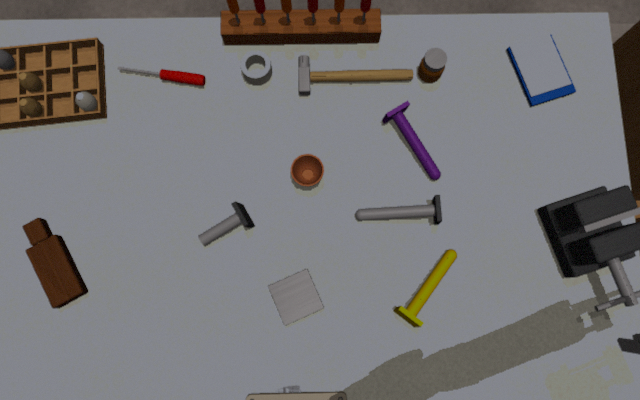

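View pics/scene.png

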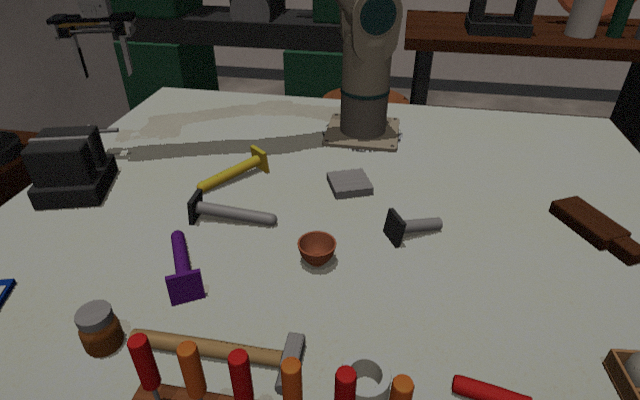

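In the top view, the candidates are:
- Grey post with a long tube and round end at about (360,214), foot at (438,209).
- Grey short post with a flat end, at about (225,223).
- Purple post at about (412,140) and yellow post at about (428,288), which are look-alikes.

The grey post at (400,212) fits "tall, round-ended steel". I'll confirm it in an enlarged crop.

Run:
```python
import cv2,numpy as np
a=cv2.imread("pics/top.png")[190:235,345:455];b=cv2.imread("pics/scene.png")[180:235,180:290]
f=lambda i:cv2.resize(i,None,fx=5,fy=5,interpolation=cv2.INTER_CUBIC)
cv2.imwrite("pics/crop1.png",np.vstack([f(a),f(b)]))
g=cv2.cvtColor(cv2.imread("pics/top.png"),cv2.COLOR_BGR2GRAY)
for c in (350,356,358,360,370,400,425,432,434,436,438,440,442): print(c,g[195:228,c])
```

```text
350 [134 135 134 134 133 135 135 133 135 134 136 136 135 133 136 135 133 134
 135 134 134 133 133 136 135 136 136 132 136 135 135 135 133]
356 [135 135 133 133 135 136 134 134 136 133 134 132 135 133 134 123  92  83
  71  70  67  62  60  62  83 114 134 134 135 135 133 134 135]
358 [133 134 134 135 134 134 135 134 134 135 134 133 134 124  97  81  84  91
  95  95  93  84  77  67  54  63 100 131 132 135 134 134 134]
360 [134 134 135 134 134 134 135 133 135 137 133 133 133 119  90  91  98 107
 110 111 104 100  91  82  66  63 104 132 132 134 136 135 134]
370 [132 135 134 135 134 135 134 135 134 132 137 135 124  90  87  98 106 114
 122 114 106  96  89  78  60  94 131 131 133 134 135 134 135]
400 [133 133 133 133 134 136 134 133 135 134 126  91  87  95 104 112 121 117
 108  98  88  79  62  58  99 133 133 131 130 134 134 134 134]
425 [134 135 134 135 135 134 135 134 134 120  82  94  98 111 119 122 112  99
  93  85  71  61  67 104 132 131 133 133 131 132 136 134 134]
432 [135 134 129 107  77  41  32  31  37  59  86  95 103 114 122 118 107  97
  92  81  64  64  76  77  76  78  78  76  77  98 131 132 131]
434 [104  67  16   5   8  16   9  11   8  10  37  47  64  80  83  79  76  68
  59  49  42  12  10  15  16  15  28  27  31  67 113 133 132]
436 [ 58  52  51  51  48  49  49  46  47  47  47  49  45  47  46  39  36  29
  28  25  23  18  15   9   3   5   9   3  20  64 116 131 132]
438 [ 54  52  56  56  53  55  53  51  55  55  55  51  52  60  57  57  50  54
  52  55  56  53  53  52  53  45  27  12  22  86 130 132 136]
440 [119 119 117 119 114 103  98  87  87  88  81  70  66  52  56  55  53  55
  51  52  53  53  53  53  52  44  33  79 123 135 136 135 134]
442 [134 133 133 136 134 136 136 134 134 134 136 133 135 133 135 133 129 127
 125 124 125 124 122 120 119 120 124 134 134 134 134 134 134]
```

View pics/crop1.png

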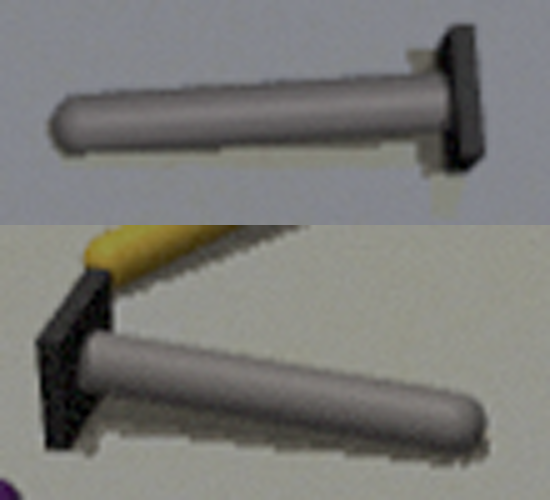

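The crop confirms it. The grey post has a ball-round end at top pixel (355,214) and a dark square foot at about (438,209). Next I'll measure it, taking its known length as a check.

```bash
cat > h.py <<'E'
from station import robot
import cv2,numpy as np
def ray(n,px,z,m=None):
    m=m or robot.camera_model(n);R=cv2.Rodrigues(m["rvec"])[0];c=-R.T@m["tvec"]
    d=R.T@np.array([(px[0]-m["cx"])/m["fx"],(px[1]-m["cy"])/m["fy"],1]);return c+d*(z-c[2])/d[2]
def proj(n,p):
    m=robot.camera_model(n);K=np.array([[m["fx"],0,m["cx"]],[0,m["fy"],m["cy"]],[0,0,1]])
    return cv2.projectPoints(np.array([p],float),m["rvec"],m["tvec"],K,None)[0].ravel()
E
python3 - <<'E'
from h import *
g=cv2.cvtColor(cv2.imread("pics/top.png"),cv2.COLOR_BGR2GRAY).astype(float)
cs=np.arange(366,428);P=[]
for c in cs:
    col=g[195:228,c]<118; k=g[195:228,c]
    lo=np.argmax(k<112);hi=len(k)-1-np.argmax(k[::-1]<112)
    P.append(195+(lo+hi)/2)
f=np.polyfit(cs,P,1);print(f)
A=ray("top",(370,np.polyval(f,370)),.0165);B=ray("top",(425,np.polyval(f,425)),.026)
u=(B-A)[:2];u/=np.linalg.norm(u);print(A,B,"axis foot->end yaw",np.arctan2(-u[1],-u[0]))
E=ray("top",(355.3,np.polyval(f,355.3)),.013);F=ray("top",(441.5,np.polyval(f,441.5)),.029)
F2=ray("top",(441.5,np.polyval(f,441.5)),.055)
print("end",E,"foot",F,F2,"len",np.linalg.norm((E-F)[:2]),np.linalg.norm((E-F2)[:2]))
# scene check
for s in (0,.155,.18):
    p=E[:2]+u*(.1795-s); p=np.r_[p,.0288-s*.0872]; print(s,p,proj("scene",p),proj("top",p))
E
```

```text
[-5.28065272e-02  2.33744240e+02]
[ 0.46877393 -0.16495409  0.0165    ] [ 0.47125405 -0.28219138  0.026     ] axis foot->end yaw 1.5919478580560538
end [ 0.46826248 -0.13341736  0.013     ] foot [ 0.47196123 -0.3170111   0.029     ] [ 0.46745009 -0.31048681  0.055     ] len 0.18363099448975015 0.17707131071052884
0 [ 0.4720589  -0.31287721  0.0288    ] [191.14359477 205.81520197] [439.54935769 210.43741764]
0.155 [ 0.46878066 -0.15791188  0.015284  ] [263.32958542 218.08176458] [366.69058288 214.35803695]
0.18 [ 0.46825191 -0.13291747  0.013104  ] [275.15327617 220.09096389] [355.07255255 214.9832173 ]
```

>>> servo_tool(claw=[1,1,1,1,1], travel=[[0,0,0],[0,0,0],[0,0,0],[0,0,0],[0,0,0]], turn=[-0.124,-0.124,-0.124,-0.124,-0.124])

```text
t: 0.52
eef_pos: [0.2239, -0.6098, 0.205]
tcp_rot: [-3.141, -0.001, 0.978]
contact_force: [0.9, -0.6, 0.2]
grip_width: 0.0944
gripper_force: 0.0
```

>>> servo_tool(claw=[1,1,1,1,1], travel=[[0,0,0],[0,0,0],[0,0,0],[0,0,0],[0,0,0]], turn=[-0.124,-0.124,-0.124,-0.124,-0.124])

```text
t: 0.93
eef_pos: [0.2238, -0.6099, 0.205]
tcp_rot: [-3.141, -0.001, 1.598]
contact_force: [0.4, 0.1, 1.0]
grip_width: 0.0939
gripper_force: 0.0
```

>>> servo_tool(claw=[1,1,1,1,1], travel=[[0.0345,0.0195,0],[0.0345,0.0195,0],[0.0345,0.0195,0],[0.0345,0.0195,0],[0.0345,0.0195,0]], turn=[0,0,0,0,0])

```text
t: 1.35
eef_pos: [0.3181, -0.4338, 0.2052]
tcp_rot: [-3.141, -0.001, 1.591]
contact_force: [0.8, 1.0, 0.5]
grip_width: 0.094
gripper_force: 0.0
```

>>> servo_tool(claw=[1,1,1,1,1], travel=[[0.0345,0.0195,0],[0.0345,0.0195,0],[0.0345,0.0195,0],[0.0345,0.0195,0],[0.0345,0.0195,0]], turn=[0,0,0,0,0])

```text
t: 1.77
eef_pos: [0.412, -0.2594, 0.2054]
tcp_rot: [-3.141, -0.0, 1.591]
contact_force: [1.3, -0.3, 0.8]
grip_width: 0.094
gripper_force: 0.0
```

>>> servo_tool(claw=[1,1,1,1,1], travel=[[0.0345,0.0195,0],[0.0345,0.0195,0],[0.0345,0.0195,0],[0,0,0.03],[0,0,0.03]], turn=[0,0,0,0,0])

```text
t: 2.18
eef_pos: [0.471, -0.1538, 0.1461]
tcp_rot: [3.136, 0.0, 1.597]
contact_force: [0.2, -0.1, 0.2]
grip_width: 0.0941
gripper_force: 0.0
```

Run:
```python
from h import *
s=robot.sense();print(s["eef_pos"],s["tcp_rot"],s["joint_positions"])
m=robot.camera_model("wrist")
cv2.imwrite("pics/w1.png",robot.get_image("wrist")[:,:,::-1])
for p in([.4688,-.1579,.0153],[.4683,-.1329,.0131],[.4721,-.3129,.0288]):print(proj("wrist",p))
```

```text
[ 0.47101085 -0.15376141  0.14609139] [3.13630151e+00 3.68955395e-04 1.59736173e+00] [ 0.48785696  0.50941629 -0.32632736  2.00269838  0.25547049  0.66286263
  0.02493493]
[320.51258503 197.2296393 ]
[320.68259    170.72574341]
[319.74089456 347.89544911]
```

View pics/w1.png

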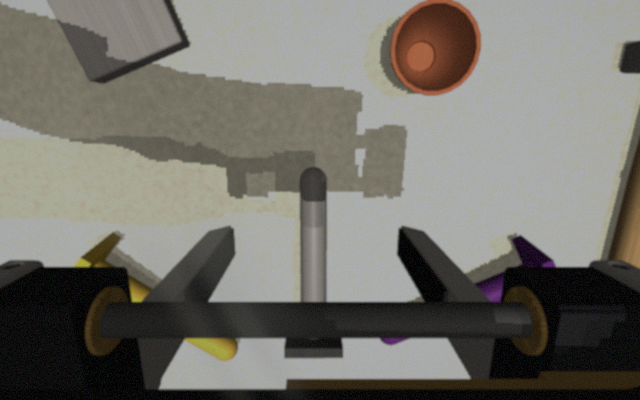

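The wrist view shows the post between the open fingers: ball end at (313,167), foot at (315,350). The bowl at (435,45), yellow and purple posts are all clear. The wrist view puts the post a few mm toward −x of the top-view estimate, so I'll shift halfway to it, lower and grip.

>>> servo_tool(claw=[1,1,1,1,1], travel=[[0,-0.005,0.035],[0,0,0.035],[0,0,0.035],[0,0,0.025],[0,0,0.012]], turn=[0,0,0,0,0])

```text
t: 2.65
eef_pos: [0.4609, -0.1567, 0.0009]
tcp_rot: [-3.137, -0.001, 1.591]
contact_force: [-0.3, -0.1, 0.5]
grip_width: 0.0939
gripper_force: 0.0
```

>>> servo_tool(claw=[0.25,0.25,0,0,0], travel=[[0,0,0],[0,0,0],[0,0,0],[0,0,0],[0,0,0]], turn=[0,0,0,0,0])

```text
t: 3.07
eef_pos: [0.4635, -0.1569, 0.0042]
tcp_rot: [3.14, 0.0, 1.591]
contact_force: [-0.1, -0.1, 0.2]
grip_width: 0.064
gripper_force: 0.0
```

>>> servo_tool(claw=[0,0,0,0,0], travel=[[0,0,0],[0,0,0],[0,0,0],[0,0,0],[0,0,0]], turn=[0,0,0,0,0])

```text
t: 3.48
eef_pos: [0.4637, -0.1565, 0.0036]
tcp_rot: [3.14, -0.0, 1.592]
contact_force: [1.2, 0.2, -0.8]
grip_width: 0.0309
gripper_force: 0.5
```

>>> servo_tool(claw=[0,0,0,0], travel=[[0,0,0],[0,0,0],[0,0,0],[0,0,0]], turn=[0,0,0,0])

```text
t: 3.82
eef_pos: [0.4637, -0.1564, 0.0036]
tcp_rot: [3.14, -0.0, 1.593]
contact_force: [2.5, -0.0, 0.6]
grip_width: 0.0252
gripper_force: 30.0
```

>>> servo_tool(claw=[0,0,0,0,0], travel=[[-0.001,0,-0.006],[-0.001,0,-0.007],[-0.003,0,-0.013],[-0.004,0,-0.013],[0,0,0]], turn=[0,0,0,0,0])

```text
t: 4.23
eef_pos: [0.4634, -0.167, 0.0444]
tcp_rot: [3.14, 0.001, 1.589]
contact_force: [-0.5, -0.1, -2.2]
grip_width: 0.0252
gripper_force: 30.0
```

Run:
```python
from h import *
s=robot.sense();print(s["eef_pos"],s["contact_force"],s["moment"])
a=robot.get_image("scene")[150:260,150:310,::-1]
cv2.imwrite("pics/s2.png",cv2.resize(a,None,fx=4,fy=4,interpolation=cv2.INTER_CUBIC))
```

```text
[ 0.46343235 -0.16695996  0.04437804] [-0.46797147 -0.06807231 -2.24957951] [ 0.04144276  0.01520147 -0.01511601]
```

View pics/s2.png

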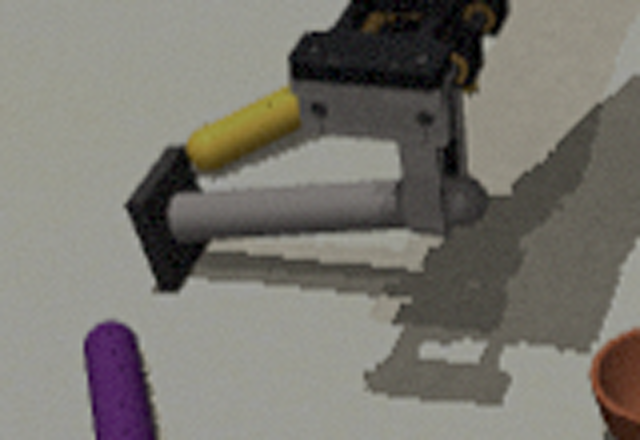

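The crop shows the post pivoting in the grip, with the foot on the bench at about (165,285). At 2.2 N the arm carries only part of the weight. I'll continue along the arc.

>>> servo_tool(claw=[0,0,0,0,0], travel=[[-0.0043,0,-0.0105],[-0.0049,0,-0.0099],[-0.0055,0,-0.0096],[-0.0062,0,-0.009],[-0.0068,0,-0.0086]], turn=[0,0,0,0,0])

```text
t: 4.7
eef_pos: [0.4628, -0.193, 0.0898]
tcp_rot: [-3.14, -0.001, 1.592]
contact_force: [0.8, -0.4, -3.7]
grip_width: 0.0251
gripper_force: 30.0
```

>>> servo_tool(claw=[0,0,0,0,0], travel=[[-0.0073,0,-0.0081],[-0.0078,0,-0.0076],[-0.0083,0,-0.007],[-0.0087,0,-0.0065],[-0.0091,0,-0.006]], turn=[0,0,0,0,0])

```text
t: 5.12
eef_pos: [0.4642, -0.2352, 0.1256]
tcp_rot: [-3.141, -0.0, 1.592]
contact_force: [1.0, 0.0, -3.5]
grip_width: 0.0254
gripper_force: 30.0
```

Run:
```python
from h import *
s=robot.sense();print(s["eef_pos"],s["contact_force"],s["moment"])
a=robot.get_image("scene")[130:260,130:310,::-1]
cv2.imwrite("pics/s3.png",cv2.resize(a,None,fx=4,fy=4,interpolation=cv2.INTER_CUBIC))
```

```text
[ 0.46416954 -0.23517495  0.12557427] [ 1.00392049  0.00462236 -3.48261276] [ 0.18260663 -0.10394781  0.07561611]
```

View pics/s3.png

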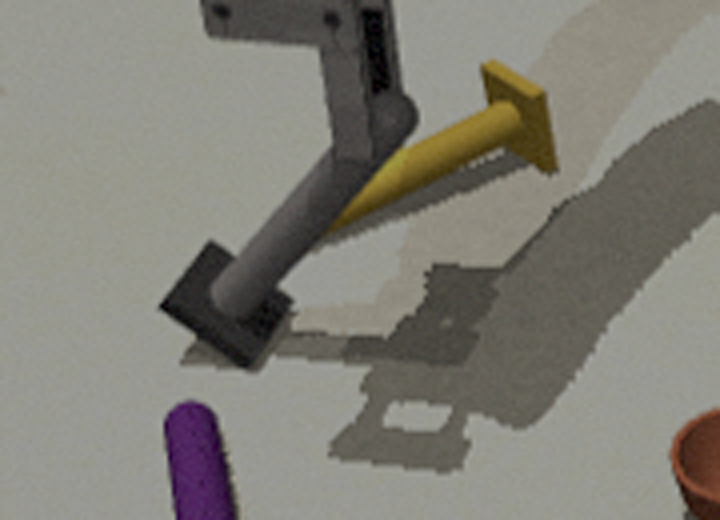

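The crop shows the post at about 47°. The lowest foot corner is at scene pixel (192,222), the same as before within 1 px. The lift force has risen, so I'll lower slightly to check that the foot is still bearing.

>>> servo_tool(claw=[0,0,0], travel=[[0,0,0.0015],[0,0,0],[0,0,0]], turn=[0,0,0])

```text
t: 5.42
eef_pos: [0.4648, -0.2337, 0.1241]
tcp_rot: [3.142, -0.0, 1.592]
contact_force: [-1.1, 2.9, 4.9]
grip_width: 0.0254
gripper_force: 30.0
```

The force reversed to +4.9 N, so the foot is firmly on the bench. Continuing.

>>> servo_tool(claw=[0,0,0,0,0], travel=[[-0.0099,0,-0.0054],[-0.01,0,-0.0046],[-0.0104,0,-0.0039],[-0.0107,0,-0.0032],[-0.0107,0,-0.0024]], turn=[0,0,0,0,0])

```text
t: 5.83
eef_pos: [0.4657, -0.2882, 0.1436]
tcp_rot: [3.141, 0.001, 1.591]
contact_force: [0.4, 1.1, -3.8]
grip_width: 0.025
gripper_force: 30.0
```

Run:
```python
from h import *
s=robot.sense();print(s["eef_pos"],s["contact_force"],s["moment"])
a=robot.get_image("scene")[110:250,130:310,::-1]
cv2.imwrite("pics/s4.png",cv2.resize(a,None,fx=4,fy=4,interpolation=cv2.INTER_CUBIC))
```

```text
[ 0.46566239 -0.2881861   0.14355743] [ 0.39132827  1.11385384 -3.75736377] [ 0.25542081 -0.16498069 -0.02143874]
```

View pics/s4.png

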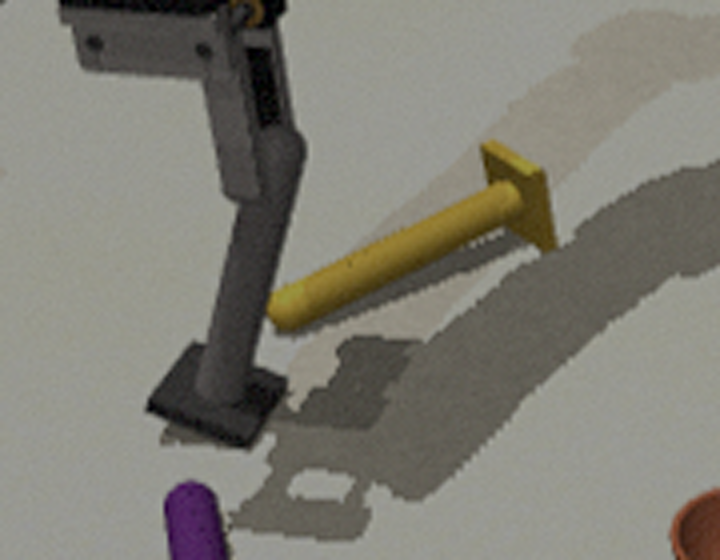

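The crop shows the post at about 70°, with the foot corner still at (192,222). I'll press the foot down 1.5 mm, then tip it to about 86°.

>>> servo_tool(claw=[0,0,0,0,0], travel=[[0,0,0.0015],[-0.0109,0,-0.0015],[-0.0111,0,-0.0007],[-0.011,0,0],[-0.011,0,0.0008]], turn=[0,0,0,0,0])

```text
t: 6.3
eef_pos: [0.4674, -0.3312, 0.1443]
tcp_rot: [3.14, 0.001, 1.592]
contact_force: [-0.4, 0.8, 4.6]
grip_width: 0.0236
gripper_force: 29.6
```

>>> servo_tool(claw=[0,0,0], travel=[[0,0,0.001],[0,0,0],[0,0,0]], turn=[0,0,0])

```text
t: 6.55
eef_pos: [0.4676, -0.3327, 0.1441]
tcp_rot: [3.139, 0.004, 1.59]
contact_force: [-1.8, -1.4, 10.8]
grip_width: 0.0227
gripper_force: 29.1
```

Run:
```python
from h import *
s=robot.sense();print(s["eef_pos"],s["contact_force"],s["moment"])
a=robot.get_image("scene")[110:250,130:310,::-1]
cv2.imwrite("pics/s5.png",cv2.resize(a,None,fx=4,fy=4,interpolation=cv2.INTER_CUBIC))
```

```text
[ 0.46764892 -0.33273915  0.14407797] [-1.79911448 -1.41395966 10.80839456] [-0.25135086  0.27578002 -0.03002115]
```

View pics/s5.png

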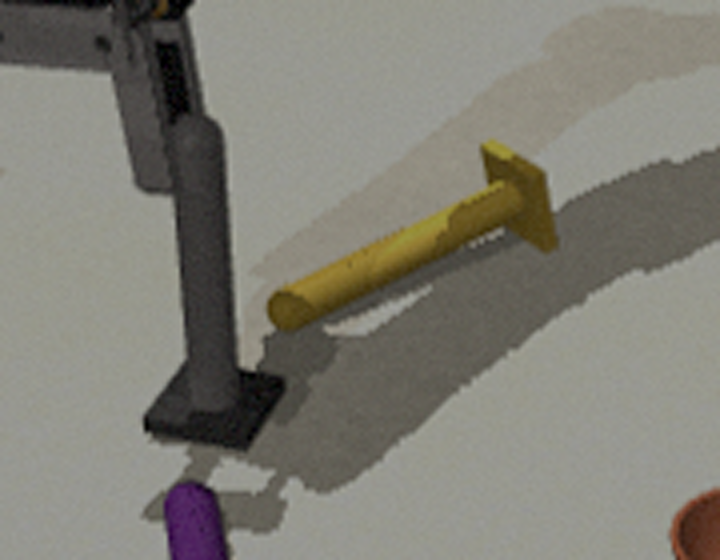

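The crop shows the post essentially upright with its foot down, and the fingers near the edge of the tube. It's past its balance point, so I'll open and back straight up.

>>> servo_tool(claw=[0.5,0.5,0.7,0.7,0.7], travel=[[0,0,0],[0,0,0],[0,0,0],[0,0,0],[0,0,0]], turn=[0,0,0,0,0])

```text
t: 7.02
eef_pos: [0.4666, -0.33, 0.1419]
tcp_rot: [-3.141, -0.0, 1.592]
contact_force: [0.2, 1.4, 0.1]
grip_width: 0.0522
gripper_force: 0.0
```

>>> servo_tool(claw=[0.7,0.7,0.7,0.7,0.7], travel=[[0,0,0],[0,0,-0.01],[0,0,-0.02],[0,0,-0.03],[0,0,-0.04]], turn=[0,0,0,0,0])

```text
t: 7.43
eef_pos: [0.4651, -0.3291, 0.2418]
tcp_rot: [-3.138, -0.003, 1.592]
contact_force: [0.4, -0.2, -0.0]
grip_width: 0.0655
gripper_force: 0.0
```

Run:
```python
from h import *
s=robot.sense();print(s["eef_pos"],s["contact_force"],s["grip_width"])
a=robot.get_image("scene")[80:280,130:450,::-1];b=robot.get_image("top")[150:350,190:510,::-1]
f=lambda i:cv2.resize(i,(480,300),interpolation=cv2.INTER_CUBIC)
cv2.imwrite("pics/s6.png",np.vstack([f(a),f(b)]))
```

```text
[ 0.46512515 -0.32912863  0.2418101 ] [ 0.4166592  -0.17180539 -0.03607582] 0.06546155839325045
```

View pics/s6.png

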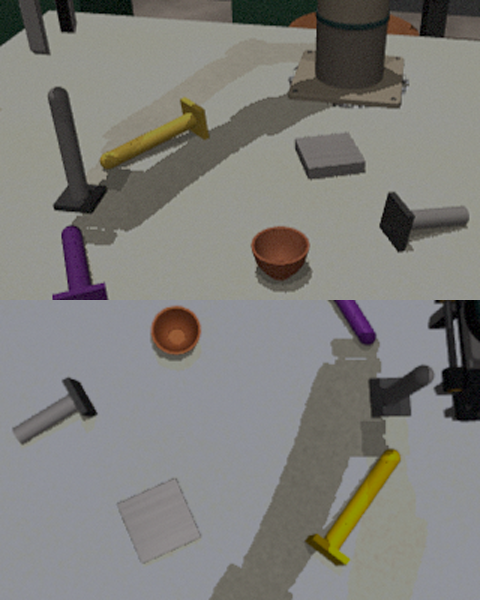

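The post stands by itself: its foot is flat at (80,198) in the upper half and (390,397) in the lower. The tool is clear above it, and the bowl and short post are where they were. Handing in.

```bash
python3 -c "
from station import robot
print(robot.job_done())"
```

```text
the job is handed in; nothing more can be done
None
```

The tall round-ended post now stands upright by itself on its square foot, tipped up in place with no sign in the forces or pictures of the foot leaving the bench; the short post, bowl and look-alikes were left alone, and the job was handed in at about 7.5 s (no verdict was returned).

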